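# Lock a rotary optics post in its rail mount

## Robot

A 6-joint arm with a two-finger parallel gripper is mounted at the origin on the work surface. World frame = base frame: x ahead of the robot, y to its left, z up, the work surface at z = 0. Lengths are in m, angles in rad, forces in N, time in s.
With the tool pointing down it reaches from about 0.25 to 0.775 m from the base axis. Payload 4 kg.
Tool frame: the origin (TCP) lies at the centre of the arm's flange, where the gripper is bolted on; the fingertips stand robot.tips_ahead ahead of it and the grasp point (between the pads) lies 155 mm ahead of it (robot.tips_ahead is the distance from the TCP to the fingertips, in m); z points along the fingers, y is the line along which they close (so a half turn about z gives the same grasp; the last joint's range is limited). The gripper opens to 85 mm and grips with 20 to 120 N. Pads are 22 mm wide; open, the fingers measure 114 mm over their backs; the gripper's body (76 mm by 85 mm) begins 54 mm behind the grasp point. The pads swing forward as they close: fully open they stand 13 mm farther back than shut.
Start: joints at [1.065, 0.087, 1.371, -0, 1.684, -0.103], TCP at [0.216, 0.506, 0.405] pointing down, gripper open.
Joint ranges: [-3.1, 3.1], [-0.76, 2.03], [0.27, 2.55], [-1.08, 4.22], [0.17, 2.65], [-2.57, 2.57]. Speed limits (rad/s): [2.79, 2.79, 3.14, 3.14, 3.14, 3.14].

## Interface

Orientations are given as a unit quaternion [w, x, y, z].
In Python, from plant import robot gives the robot as it stands.
- The arm moves only by the shell command python3 -m handwheel 'ROWS' [FORCE]. ROWS is JSON, one flat list of numbers, 7 for each row, row after row: the shift along the tool's x, y, z scaled (see below), then the turn, a rotation vector about the tool's x, y, z scaled (see below), then the opening, from -1 (shut) to 1 (fully open). In form: [dx, dy, dz, rx, ry, rz, claw, dx, dy, dz, rx, ry, rz, claw, ...]. A call has 1 to 12 rows; each row shifts and turns the commanded pose from where the row before left it, along the tool's axes as they then stand; what a row does not reach is not made up. The controller multiplies each number of a shift by 25 mm and each number of a turn by 0.12 rad. A row lasts 1/12 s, in which the tool goes at most 41.7 mm and 7.16 degrees, less where a joint would pass 70% of its speed; a pose out of reach is approached as far as the arm can. A call with a number of a shift or a turn outside -1 to 1 is refused whole. A call with a gripper value outside its range is refused whole. The fingers move at their own pace and stop on an object; FORCE is the grip in N (left out, the last holds). Time passes only in rows, so rows that do not move let the fingers close. It gives the time, the measured TCP pose, the force, the opening and the grip force at its end, in the units of the state.
- robot.observe(): the state, without advancing time (a new reading comes with each control period).
- robot.get_image(name): name is "side" or "top" or "wrist"; returns the picture (420x560x3 uint8, red, green, blue); there is no depth.
- robot.camera_info(name): a dict with "intrinsics" (3x3 intrinsics, pixels), "D" ([k1, k2, p1, p2, k3] as OpenCV has them; the pictures are not rectified), "rvec" (rotation vector, rad) and "tvec" (3), from world to camera coordinates, as OpenCV has them. Camera axes: x right, y down, z forward; pixel columns grow to the right and rows downward; lengths in m; the calibration is good to about 2 mm. A picture is of the moment at which its call begins: read the wrist's pose just before it. camera_info takes no time and is no camera call; for the wrist camera it gives the pose at the moment of the call.
- robot.close_job(): hands the job in; it is judged then, once.
The state is a dict: "time": time; "joints": joint angles; "qvel": joint speeds; "tau": joint torques, N m; "tool_pos": TCP position; "tcp_rot": TCP orientation; "wrist_force": force on the tool from outside, world axes, zero at the start; "moment": the same for the moment, N m; "gripper_width": opening from 0.0 (shut) to 1.0 (fully open); "grasp_force": force on a finger pad.
Only numpy, scipy, OpenCV 4.12 (cv2) and the standard library are available. Lean on these libraries where they do the work, as an engineer would, in place of code of your own. Each camera call takes 0.05 s, during which the arm holds its last target. There are 200 camera calls.

## Task

Turn the steel post in the rail mount until the flat milled along its side squarely faces the setscrew, where the hex key sticks out. Then tighten the setscrew by swinging the hex key's long arm clockwise (as seen from its own side of the mount) down to its stop, and last push the cam clamp lever on the other side of the carriage all the way down; the post must still face the screw at the end. Leave the spare hex key and the other things on the table where they are.

Things in the scene. Friction and masses are not known exactly. Their poses are not given: they have to be found in the camera images.
- mount: Fixed rail mount, place and yaw vary. Origin: under the post's axis, on the table. Axes: x along the rail, from the setscrew side to the far side; y towards the clamp lever; z up. Black rail 260 (x) x 90 (y) x 20 mm high; on it an aluminium carriage 110 x 130 mm, top at z = 45 mm; on that a round hub 80 mm in diameter, top at z = 100 mm.
- setscrew (a point): Setscrew in the -x side of the hub: mount frame x = -45, y = 0, z = 80 mm. It points along the mount's +x at the post; the hex key stands in it.
- post (a joint): Angle (rad) of the upright steel post, counter-clockwise positive from above. 0: its flat squarely faces the setscrew. Starts between 0.6 and 2.0 (so turn it clockwise); range -0.6 to 2.4, friction about 0.06 N m, stays where left.
- post_top (a point): Centre of the post's top, on its axis, z = 170 mm. The post is a round steel bar 44 mm in diameter with a flat 37 mm wide along its whole length (34 mm across flat and opposite round side); z = 100 to 170 mm is bare, above the hub.
- flat (a point): Middle of the visible flat, 12 mm from the post's axis, z = 140 mm. The flat looks outwards from the axis through this point.
- key (a joint): Angle (rad) of the dark L-shaped hex key; it stays in the setscrew and turns about the mount's x direction. 0: long arm 50 degrees above the mount's -y direction (away from the clamp). Grows as the arm swings down (clockwise, tightening); 1.22: stop, tight, arm 20 degrees below level. Starts between 0 and 0.3; takes about 0.3 N m; stays where left.
- key_bend (a point): Bend of the hex key, where its long arm starts: mount frame x = -80, y = 0, z = 80 mm; the key's turning axis runs through it along the mount's x.
- key_end (a point): Free end of the key's long arm, 125 mm from the bend. The arm is a hexagonal bar 14 mm thick.
- clamp (a joint): Angle (rad) of the cam clamp lever on the carriage's +y side, turning about an axis along the mount's x. 0: raised, 65 degrees above the mount's +y direction. Grows as it is pushed outwards and down; 1.13: stop, clamped, lever level. Starts between 0 and 0.25; takes about 0.25 N m; stays where left.
- clamp_pivot (a point): Pivot of the clamp lever: mount frame x = 0, y = 75, z = 55 mm.
- clamp_end (a point): Free end of the clamp lever, on its centre line, 110 mm from the pivot. Its outer 60 mm is a black grip 24 mm wide and 16 mm thick.
- spare_key: spare L-shaped hex key lying flat, 90 mm long, 10 mm thick; not needed; origin on the table under the middle of its long arm
- pedestal: short round steel post standing on its foot, 70 mm tall, 40 mm foot; bystander; origin centre of underside
- lens_tube: black lens tube standing upright, 60 mm tall, 51 mm wide; bystander; origin centre of underside
- mirror: mirror in a black square frame on a round foot, 94 mm tall, 56 mm wide; bystander; origin centre of underside
- screwdriver: screwdriver lying on the table; bystander; origin on its underside
- cleaner: white bottle, 130 mm tall, 56 mm diameter; bystander; origin centre of underside
- filter_case: flat grey case 90 x 70 x 25 mm; bystander; origin centre of underside

How it is judged:
By the outcome, as a careful person would: the job done as asked, in the order asked, and still so for the second after the job is handed in, with the robot touching nothing.
It also fails if it takes over 58 s, if anything falls off the work surface, if the arm or the gripper's body presses on something with over 40 N, if the wrist force passes 120 N, or if a joint passes its speed limit or range.

## Working session

There is one attempt and no reset: what is moved stays moved. The work goes in short steps, Python scripts to look and compute and a shell command to move; the robot and the scene stay as the last step left them, time stands still between calls to the robot, and variables do not carry over. Pictures are saved under pics/ and viewed, at most 10 in all, crops included, and the job is handed in when it is done.

```bash
ls; mkdir -p pics
python3 - <<'E'
from plant import robot
import cv2,numpy as np
print(robot.observe(), robot.tips_ahead)
for n in("side","top"):
    cv2.imwrite(f"pics/{n}0.png",cv2.resize(robot.get_image(n)[:,:,::-1],(800,600)))
    print(n,robot.camera_info(n))
E
```

```text
pics
{'time': 0.0, 'joints': array([ 1.06487102e+00,  8.79862428e-02,  1.37228579e+00, -4.54688193e-06,
        1.68361195e+00, -1.03080739e-01]), 'qvel': array([-0.00010734, -0.00118165,  0.00034884, -0.00068459, -0.00107994,
        0.00095224]), 'tau': array([-1.57177339e-03, -3.51859939e+01, -3.13268673e+01, -3.44436658e-04,
        1.07437148e-02, -1.77531547e-05]), 'tool_pos': array([0.2155599 , 0.5058742 , 0.40350561]), 'tcp_rot': array([-3.41337135e-04,  2.00063178e-01,  9.79782329e-01, -1.09363803e-03]), 'wrist_force': array([0.15557475, 0.00229921, 0.758584  ]), 'moment': array([-0.03468145,  0.011138  , -0.03208645]), 'grasp_force': 0.0, 'gripper_width': 1.0005045436903859} 0.1734
side {'intrinsics': array([[475.13956774,   0.        , 280.88187883],
       [  0.        , 475.13956774, 210.82125837],
       [  0.        ,   0.        ,   1.        ]]), 'D': array([0.0495437, 0.       , 0.       , 0.       , 0.       ]), 'rvec': array([ 2.22631247, -0.92190086,  0.39669335]), 'tvec': array([-0.39155057,  0.37952882,  1.23858424])}
top {'intrinsics': array([[461.8780808 ,   0.        , 269.96337674],
       [  0.        , 461.8780808 , 212.61538656],
       [  0.        ,   0.        ,   1.        ]]), 'D': array([0.04971668, 0.        , 0.        , 0.        , 0.        ]), 'rvec': array([ 2.16107939, -2.19337667,  0.11478449]), 'tvec': array([-0.00276802,  0.54767883,  1.36158414])}
```

View pics/side0.png

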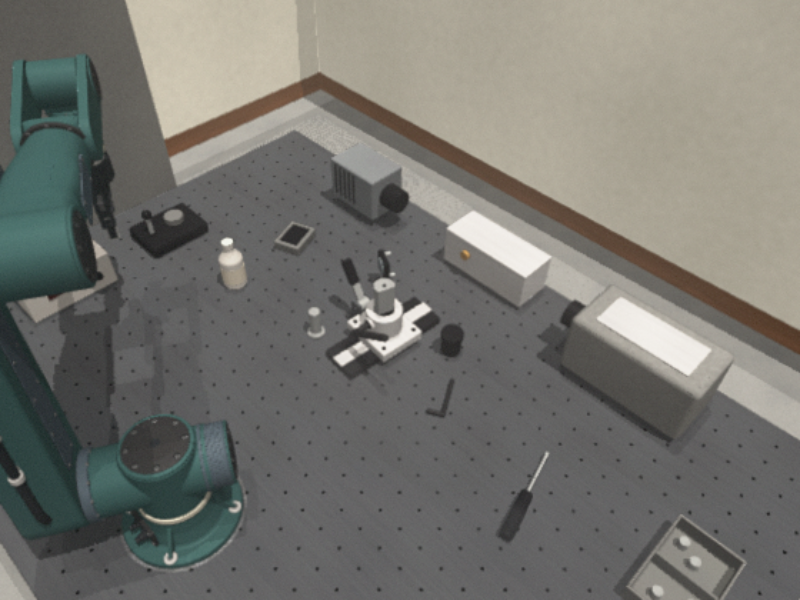

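View pics/top0.png

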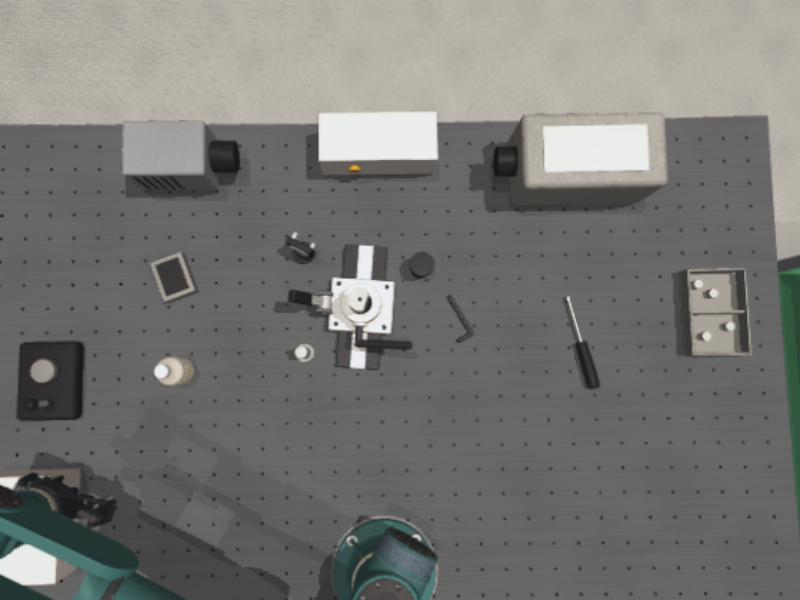

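The top view shows the mount at about (361,305), the key arm pointing right from (360,338) to (410,345), the clamp at left with its end at (292,297), and the pedestal at (304,352). The rail runs up the picture, roughly along world +x.

```bash
cat > h.py <<'E'
from plant import robot
import cv2,numpy as np
from scipy.spatial.transform import Rotation as R
def cam(n):
    c=robot.camera_info(n); return c["intrinsics"],c["D"],R.from_rotvec(c["rvec"]).as_matrix(),c["tvec"],c["rvec"]
def back(n,uv,z,c=None):
    K,D,Rm,t,_=c or cam(n)
    p=cv2.undistortPoints(np.array([[uv]],float),K,D)[0,0]
    o=-Rm.T@t; d=Rm.T@np.array([p[0],p[1],1]); return o+d*(z-o[2])/d[2]
def proj(n,P,c=None):
    K,D,Rm,t,r=c or cam(n); return cv2.projectPoints(np.array(P,float).reshape(-1,3),r,t,K,D)[0][:,0]
E
python3 - <<'E'
from h import *
im=robot.get_image("top")[:,:,::-1]
a=im[160:270,195:300]; b=cv2.resize(a,None,fx=5.4,fy=5.4,interpolation=cv2.INTER_CUBIC)
cv2.imwrite("pics/t1.png",b)
E
```

```text
(no output)
```

View pics/t1.png

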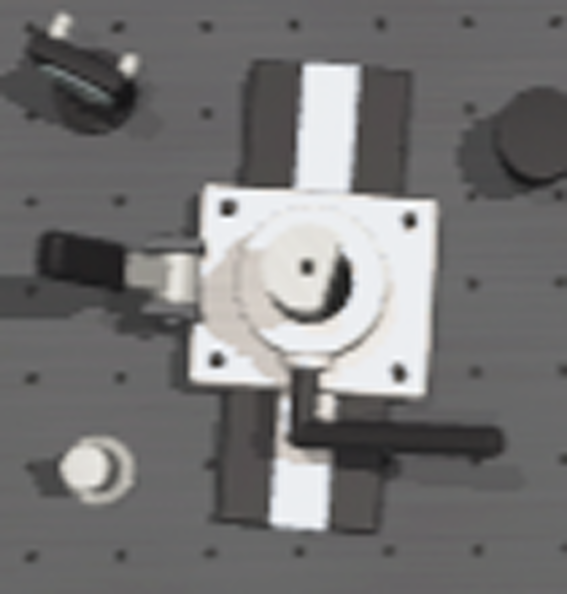

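The crop shows the rail corners at (250,62), (412,72), (380,530) and (215,522). The post's top hole is at (307,267) and its flat runs from (340,240) to (318,312), facing right. The key end is at (497,441), the bend at (303,437) and the clamp end at (45,252).

```bash
cat >> h.py <<'E'
def load():
    d=np.load("m.npz"); return d["o"],float(d["yaw"])
def m2w(p):
    o,y=load(); return R.from_euler('z',y).apply(np.array(p,float))+o
E
python3 - <<'E'
from h import *
f=lambda x,y,z:back("top",(195+(x+.5)/5.4-.5,160+(y+.5)/5.4-.5),z)
rl=[f(*p,.02) for p in((250,62),(412,72),(380,530),(215,522))]
ca=[f(*p,.045) for p in((205,185),(440,201),(427,397),(190,382))]
print("rail c",np.mean(rl,0),"carr c",np.mean(ca,0)); 
ang=lambda a,b:np.arctan2(*(b-a)[[1,0]])
print("yaws",ang(rl[3],rl[0]),ang(rl[2],rl[1]),ang(ca[3],ca[0]),ang(ca[2],ca[1]),ang(ca[1],ca[0])-np.pi/2,ang(ca[2],ca[3])-np.pi/2)
print("post",f(307,267,.17)); fl=[f(340,240,.17),f(318,312,.17)]
print("sizes",np.linalg.norm(rl[0]-rl[3]),np.linalg.norm(rl[0]-rl[1]))
yaw=np.mean([ang(rl[3],rl[0]),ang(rl[2],rl[1]),ang(ca[3],ca[0]),ang(ca[2],ca[1]),ang(ca[1],ca[0])-np.pi/2,ang(ca[2],ca[3])-np.pi/2])
o=(np.mean(rl,0)+np.mean(ca,0)+f(307,267,.17))/3;o[2]=0
# flat line direction; normal = direction rotated
d=fl[0]-fl[1]; n=np.arctan2(d[1],d[0])-np.pi/2
print("o",o,"yaw",yaw,"post angle",(n-(yaw+np.pi))%(2*np.pi))
np.savez("m.npz",o=o,yaw=yaw)
# key/clamp angles by matching projections
for nm,uv,fn in(("key",(497,441),lambda a:(-.08,-.125*np.cos(np.radians(50)-a),.08+.125*np.sin(np.radians(50)-a))),
 ("clamp",(45,256),lambda a:(0,.075+.11*np.cos(np.radians(65)-a),.055+.11*np.sin(np.radians(65)-a)))):
    t=np.array([195+(uv[0]+.5)/5.4-.5,160+(uv[1]+.5)/5.4-.5])
    g=[(np.linalg.norm(proj("top",m2w(fn(a)))[0]-t),a) for a in np.linspace(0,.35,15)]; print(nm,sorted(g)[:4],m2w(fn(sorted(g)[0][1])))
print(proj("top",m2w((-.08,0,.08))), 195+303/5.4,160+437/5.4)
E
```

```text
rail c [0.54435043 0.04078871 0.02      ] carr c [0.54398972 0.0394901  0.045     ]
yaws -0.08416741592210515 -0.08433222657416285 -0.08286646259241238 -0.0822572698105574 -0.08245124589808928 -0.07818713544240863
post [0.54422886 0.04036785 0.17      ]
sizes 0.258455102236171 0.09138755893430375
o [0.54418967 0.04021555 0.        ] yaw -0.08237695937328929 post angle 1.3456220730306683
key [(np.float64(0.3599570678594568), np.float64(0.22499999999999998)), (np.float64(0.3967147448305838), np.float64(0.24999999999999997)), (np.float64(0.9831699145005948), np.float64(0.27499999999999997)), (np.float64(0.9927518488825874), np.float64(0.19999999999999998))] [ 0.45625834 -0.05255057  0.1554157 ]
clamp [(np.float64(0.44224954821344825), np.float64(0.12499999999999999)), (np.float64(0.7990627793017605), np.float64(0.15)), (np.float64(0.9828949915392455), np.float64(0.09999999999999999)), (np.float64(1.4867252676416993), np.float64(0.175))] [0.55517905 0.17331726 0.14812013]
[[250.47798048 239.94852692]] 251.11111111111111 240.92592592592592
```

The measurements agree well. Post is about 1.35, key about 0.23, clamp about 0.13. I'll move above the post.

```bash
cat > goal.py <<'E'
# usage: goal.py mx my z ytool_angle_in_mount : rows-units left to put the TCP there (tool down)
import sys
from h import *
mx,my,z,a=map(float,sys.argv[1:5]); o,yaw=load()
s=robot.observe(); Rt=R.from_quat(s["tcp_rot"],scalar_first=True)
d=m2w((mx,my,z))-s["tool_pos"]
ya=np.array([np.cos(a+yaw),np.sin(a+yaw),0]); zt=np.array([0,0,-1.]); G=R.from_matrix(np.c_[np.cross(ya,zt),ya,zt])
p=R.from_euler('z',-yaw).apply(s["tool_pos"]-o)
print("t",s["time"],"mount pos",p.round(4),"shift units",(Rt.inv().apply(d)/.025).round(2),"turn units",((Rt.inv()*G).as_rotvec()/.12).round(2),"F",s["wrist_force"].round(1),"w",round(s["gripper_width"],3),s["grasp_force"])
E
python3 -m handwheel '[-0.97,-0.6,0,0,0,0,1,-0.97,-0.6,0,0,0,0,1,-0.97,-0.6,0,0,0,0,1,-0.97,-0.6,0,0,0,0,1,-0.97,-0.6,0,0,0,0,1,-0.97,-0.6,0,0,0,0,1,-0.97,-0.6,0,0,0,0,1,-0.97,-0.6,0,0,0,0,1,-0.97,-0.6,0,0,0,0,1,-0.97,-0.6,0,0,0,0,1,-0.97,-0.6,0,0,0,0,1,-0.97,-0.6,0,0,0,0,1]' 40
python3 -m handwheel '[-0.97,-0.6,0,0,0,0,1,-0.97,-0.6,0,0,0,0,1,-0.97,-0.6,0,0,0,0,1,-0.97,-0.6,0,0,0,0,1,-0.97,-0.6,0,0,0,0,1,-0.97,-0.6,0,0,0,0,1,-0.97,-0.6,0,0,0,0,1,0,0,0,0,0,0,1,0,0,0,0,0,0,1]'
# tool y = opposite of flat normal: mount angle 1.3456; centre 5 mm off axis along it
python3 goal.py 0.0011 0.0049 0.303 1.3456
python3 - <<'E'
from h import *
im=robot.get_image("wrist")[:,:,::-1]; cv2.imwrite("pics/w1.png",im)
print(proj("wrist",[m2w((0,0,.17)),m2w((0,0,.1))]))
E
```

```text
time: 1.15
tool_pos: [0.4132, 0.225, 0.4044]
tcp_rot: [-0.0, 0.2, 0.98, -0.0]
wrist_force: [0.9, 0.9, 0.8]
gripper_width: 1.001
grasp_force: 0.0
time: 1.9
tool_pos: [0.5283, 0.062, 0.4038]
tcp_rot: [-0.001, 0.201, 0.98, -0.0]
wrist_force: [-0.4, 0.5, 0.1]
gripper_width: 1.003
grasp_force: 0.0
t 1.9 mount pos [-0.0176  0.0204  0.4038] shift units [-0.91 -0.35  4.03] turn units [-0.   -0.02 -0.82] F [-0.4  0.5  0.1] w 1.003 0.0
[[255.85014829 255.82649192]
 [260.63856182 222.19092482]]
```

View pics/w1.png

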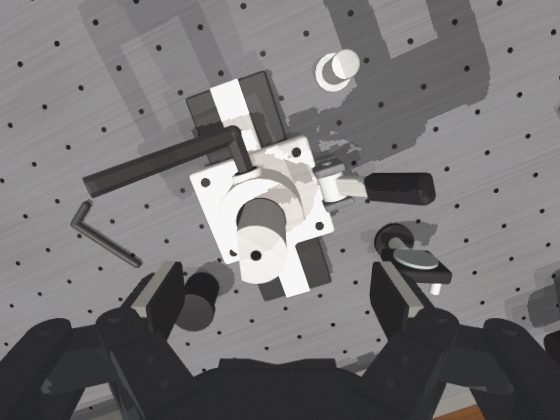

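The post's top hole is at (256,256), as predicted. The flat faces left with its edge near column 237, almost parallel to the pads. Now I'll align, go down and grip.

```bash
python3 -m handwheel '[-0.9,-0.34,0,0,0,-0.5,1,0,0,0.8,0,0,0,1,0,0,0.8,0,0,0,1,0,0,0.8,0,0,0,1,0,0,0.8,0,0,0,1,0,0,0.8,0,0,0,1,0,0,0,0,0,0,1,0,0,0,0,0,0,1]'
python3 goal.py 0.0011 0.0049 0.303 1.31
```

```text
time: 2.62
tool_pos: [0.5443, 0.0476, 0.3037]
tcp_rot: [-0.002, 0.17, 0.985, -0.0]
wrist_force: [0.8, 0.2, 0.6]
gripper_width: 0.996
grasp_force: 0.0
t 2.6167 mount pos [-0.0005  0.0074  0.3037] shift units [-0.09 -0.08  0.03] turn units [-0.01 -0.03  0.02] F [0.8 0.2 0.6] w 0.996 0.0
```

```bash
python3 -m handwheel '[-0.09,-0.08,0.03,0,0,0,1,0,0,0,0,0,0,-1,0,0,0,0,0,0,-1,0,0,0,0,0,0,-1,0,0,0,0,0,0,-1,0,0,0,0,0,0,-1,0,0,0,0,0,0,-1,0,0,0,0,0,0,-1,0,0,0,0,0,0,-1,0,0,0,0,0,0,-1]' 40
python3 goal.py 0.005 0 0.303 0
```

```text
time: 3.45
tool_pos: [0.5465, 0.0434, 0.305]
tcp_rot: [0.0, 0.171, 0.985, -0.001]
wrist_force: [-3.5, -3.3, 6.2]
gripper_width: 0.391
grasp_force: 42.7
t 3.45 mount pos [0.0021 0.0034 0.305 ] shift units [-0.15 -0.1   0.08] turn units [-0.000e+00  1.000e-02  1.092e+01] F [-3.5 -3.3  6.2] w 0.391 42.670426808763295
```

The opening is 33 mm, which matches the 34 mm across the flat, so a pad is sitting on it. Turning clockwise.

```bash
python3 -m handwheel '[-0.02,0,0,0,0,0.99,-1,-0.02,0,0,0,0,0.99,-1,-0.02,0,0,0,0,0.99,-1,-0.02,0,0,0,0,0.99,-1,-0.02,0,0,0,0,0.99,-1,-0.02,0,0,0,0,0.99,-1,-0.02,0,0,0,0,0.99,-1,-0.02,0,0,0,0,0.99,-1,-0.02,0,0,0,0,0.99,-1,-0.02,0,0,0,0,0.99,-1,-0.02,0,0,0,0,0.99,-1,0,0,0,0,0,0,-1]' 40
python3 goal.py 0.005 0 0.303 0
```

```text
time: 4.45
tool_pos: [0.5486, 0.0379, 0.3049]
tcp_rot: [0.001, 0.736, 0.677, -0.003]
wrist_force: [-8.6, -8.9, 7.4]
gripper_width: 0.391
grasp_force: 44.1
t 4.45 mount pos [ 0.0045 -0.002   0.3049] shift units [0.08 0.02 0.08] turn units [-0.03  0.05 -0.02] F [-8.6 -8.9  7.4] w 0.391 44.11876291036606
```

```bash
python3 -m handwheel '[0.06,0,0,0,0,0,-1,0,0,0,0,0,0,-1,0,0,0,0,0,0,-1]' 40
python3 goal.py 0.005 0 0.303 0
python3 -m handwheel '[0,0,0,0,0,0,1,0,0,0,0,0,0,1,0,0,0,0,0,0,1,0,0,0,0,0,0,1,0,0,0,0,0,0,1,0,0,0,0,0,0,1,0,0,-0.9,0,0,0,1,0,0,-1,0,0,0,1,0,0,-1,0,0,0,1,0,0,-1,0,0,0,1,0,0,0,0,0,0,1,0,0,0,0,0,0,1]'
python3 goal.py -0.08 -0.09 0.36 0
python3 - <<'E'
from h import *
im=robot.get_image("wrist")[:,:,::-1].copy()
u=proj("wrist",[m2w((0,0,.17))])[0]; x,y=u.astype(int)
print(u); print("flat edge pred",proj("wrist",[m2w((-.012,s*.0185,.17)) for s in(1,-1)]))
c=im[max(y-80,0):y+60,max(x-90,0):x+90]; print(max(y-80,0),max(x-90,0)); cv2.imwrite("pics/w2.png",cv2.resize(c,None,fx=4,fy=4,interpolation=cv2.INTER_CUBIC))
E
```

```text
time: 4.7
tool_pos: [0.5486, 0.0384, 0.3049]
tcp_rot: [0.002, 0.735, 0.678, -0.004]
wrist_force: [-9.7, -12.5, 8.6]
gripper_width: 0.388
grasp_force: 44.3
t 4.7 mount pos [ 0.0046 -0.0015  0.3049] shift units [0.06 0.02 0.08] turn units [-0.03  0.07  0.01] F [ -9.7 -12.5   8.6] w 0.388 44.29339528083801
time: 5.7
tool_pos: [0.55, 0.0414, 0.4035]
tcp_rot: [0.002, 0.734, 0.679, 0.002]
wrist_force: [0.5, -0.4, -0.6]
gripper_width: 1.0
grasp_force: 0.0
t 5.7 mount pos [0.0057 0.0017 0.4035] shift units [-3.66 -3.45  1.72] turn units [ 0.04 -0.    0.03] F [ 0.5 -0.4 -0.6] w 1.0 0.0
[268.31838418 227.06491724]
flat edge pred [[249.94696479 200.50623867]
 [250.98844892 252.13408169]]
147 178
```

View pics/w2.png

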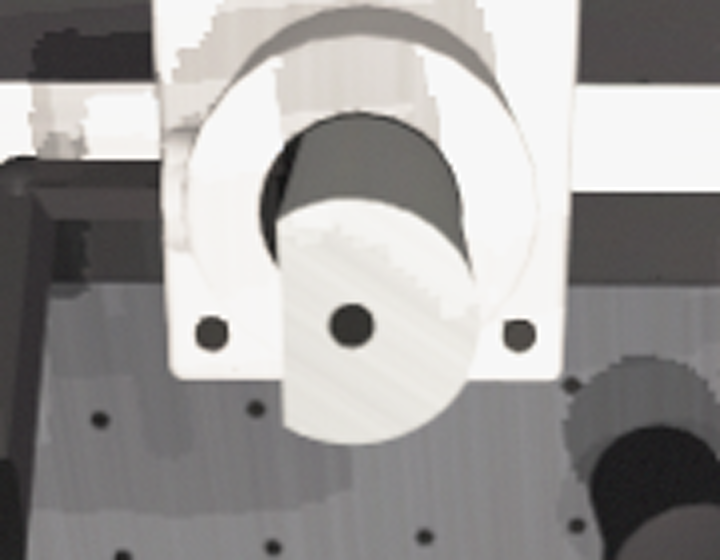

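The flat's edge runs (280,218)→(284,427), a slope of 0.019 against 0.020 predicted, so the post is square. Next the key: shut the fingers and go above its arm.

```bash
python3 -m handwheel '[-0.92,-0.86,0,0,0,0,-1,-0.92,-0.86,0,0,0,0,-1,-0.92,-0.86,0,0,0,0,-1,-0.92,-0.86,0,0,0,0,-1,0,0,0.86,0.04,0,0.03,-1,0,0,0.86,0,0,0,-1,0,0,0,0,0,0,-1,0,0,0,0,0,0,-1]'
python3 goal.py -0.08 -0.09 0.235 0
```

```text
time: 6.42
tool_pos: [0.456, -0.0436, 0.3558]
tcp_rot: [-0.004, 0.736, 0.677, -0.003]
wrist_force: [-0.2, -0.3, 0.3]
gripper_width: -0.0
grasp_force: 0.0
t 6.4167 mount pos [-0.081  -0.0907  0.3558] shift units [0.03 0.09 4.83] turn units [-0.09 -0.01 -0.  ] F [-0.2 -0.3  0.3] w -0.0 0.0
```

```bash
python3 -m handwheel '[0.03,0.08,0.5,0,0,0,-1,0,0,0.5,0,0,0,-1,0,0,0.5,0,0,0,-1,0,0,0.5,0,0,0,-1,0,0,0.5,0,0,0,-1,0,0,0.5,0,0,0,-1,0,0,0.5,0,0,0,-1,0,0,0.5,0,0,0,-1,0,0,0.4,0,0,0,-1,0,0,0,0,0,0,-1]'
python3 goal.py -0.08 -0.09 0.232 0
```

```text
time: 7.25
tool_pos: [0.4586, -0.043, 0.2478]
tcp_rot: [-0.002, 0.736, 0.678, -0.002]
wrist_force: [0.7, -0.8, 1.3]
gripper_width: 0.003
grasp_force: 0.2
t 7.25 mount pos [-0.0785 -0.09    0.2478] shift units [-0.   -0.06  0.63] turn units [-0.04  0.    0.  ] F [ 0.7 -0.8  1.3] w 0.003 0.22715754759701667
```

```bash
python3 -m handwheel '[0,-0.05,0.2,0,0,0,-1,0,0,0.2,0,0,0,-1,0,0,0.16,0,0,0,-1,0,0,0.1,0,0,0,-1,0,0,0.1,0,0,0,-1,0,0,0,0,0,0,-1]'
python3 goal.py -0.08 -0.09 0.232 0
python3 - <<'E'
from h import *
im=robot.get_image("side")[:,:,::-1]
for a in(1.0,1.22): 
  e=np.radians(50)-a; print(a,proj("side",[m2w((-.08,-.125*np.cos(e),.08+.125*np.sin(e)))]))
u=proj("side",[m2w((-.04,-.05,.1))])[0].astype(int);print(u)
cv2.imwrite("pics/s2.png",cv2.resize(im[u[1]-60:u[1]+60,u[0]-80:u[0]+80],None,fx=5,fy=5,interpolation=cv2.INTER_CUBIC))
E
```

```text
time: 7.75
tool_pos: [0.4571, -0.0427, 0.2305]
tcp_rot: [-0.002, 0.736, 0.677, -0.001]
wrist_force: [-0.1, 1.7, 8.7]
gripper_width: 0.002
grasp_force: 3.3
t 7.75 mount pos [-0.0799 -0.0898  0.2305] shift units [-0.01 -0.   -0.06] turn units [-0.03 -0.01  0.  ] F [-0.1  1.7  8.7] w 0.002 3.2757718116045
1.0 [[275.08755963 260.91593787]]
1.22 [[273.59335836 265.17840914]]
[269 231]
```

View pics/s2.png

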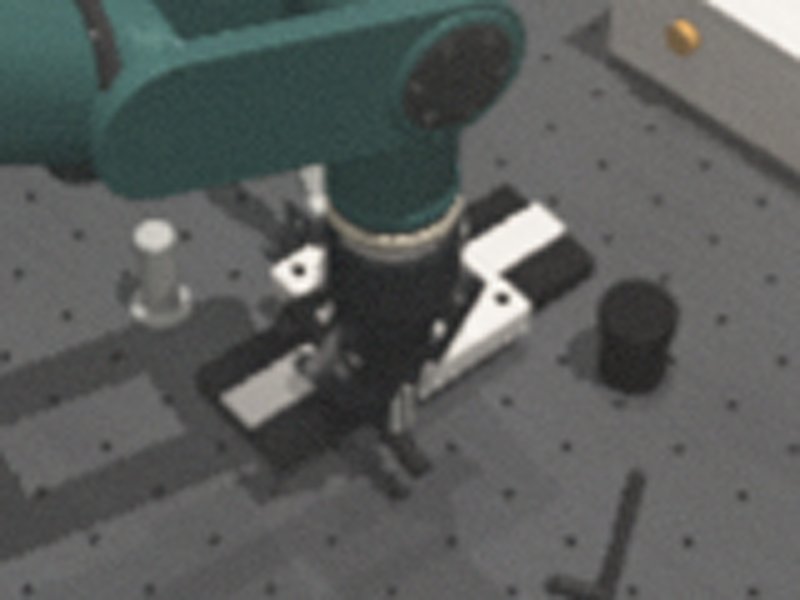

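The key arm is under the fingertips, with its end near (420,465) in the crop. The force is rising, so I'll press a little further to be sure of the stop.

```bash
python3 -m handwheel '[0,0,0.12,0,0,0,-1,0,0,0,0,0,0,-1,0,0,0,0,0,0,-1]'
python3 -m handwheel '[0,0,0.12,0,0,0,-1,0,0,0.1,0,0,0,-1,0,0,0,0,0,0,-1,0,0,0,0,0,0,-1]'
```

```text
time: 8.05
tool_pos: [0.4572, -0.0427, 0.2299]
tcp_rot: [-0.001, 0.736, 0.677, -0.001]
wrist_force: [-4.7, 2.9, 19.6]
gripper_width: 0.0
grasp_force: 8.6
time: 8.38
tool_pos: [0.4575, -0.0425, 0.229]
tcp_rot: [-0.001, 0.735, 0.678, -0.0]
wrist_force: [-15.2, 4.6, 42.7]
gripper_width: 0.0
grasp_force: 18.9
```

The force climbs to 43 N with no further travel, so the key is at its stop. Rising and crossing to the clamp.

```bash
python3 -m handwheel '[0,0,-0.9,0,0,0,-1,0,0,-1,0,0,0,-1,0,0,-1,0,0,0,-1,0,0,-1,0,0,0,-1,0,0,-1,0,0,0,-1,0,0,-1,0,0,0,-1,0,0,-1,0,0,0,-1,0.9,0.4,0,0,0,0,-1,0.9,0.4,0,0,0,0,-1,0.9,0.4,0,0,0,0,-1,0.9,0.4,0,0,0,0,-1,0.9,0.4,0,0,0,0,-1]'
python3 -m handwheel '[0.9,0.4,0,0,0,0,-1,0.9,0.4,0,0,0,0,-1,0.9,0.4,0,0,0,0,-1,0,0,0,0,0,0,-1,0,0,0,0,0,0,-1]'
python3 goal.py 0 0.092 0.31 0
python3 - <<'E'
from h import *
im=robot.get_image("top")[:,:,::-1]
a=im[160:270,195:300]; cv2.imwrite("pics/t2.png",cv2.resize(a,None,fx=5.4,fy=5.4,interpolation=cv2.INTER_CUBIC))
for a in(1.0,1.22): 
  e=np.radians(50)-a; print(a,(proj("top",[m2w((-.08,-.125*np.cos(e),.08+.125*np.sin(e)))])-[195,160])*5.4)
E
```

```text
time: 9.38
tool_pos: [0.5168, 0.0659, 0.3919]
tcp_rot: [-0.003, 0.736, 0.677, -0.003]
wrist_force: [0.7, -0.3, 0.3]
gripper_width: -0.001
grasp_force: 0.0
time: 9.8
tool_pos: [0.5522, 0.1306, 0.3913]
tcp_rot: [-0.003, 0.735, 0.678, -0.003]
wrist_force: [-0.0, -0.5, 0.2]
gripper_width: 0.002
grasp_force: 0.0
t 9.8 mount pos [0.0005 0.0907 0.3913] shift units [0.06 0.01 3.25] turn units [-0.07  0.01  0.02] F [-0.  -0.5  0.2] w 0.002 0.0
1.0 [[530.5879489  448.35993734]]
1.22 [[515.9544532  449.00829384]]
```

View pics/t2.png

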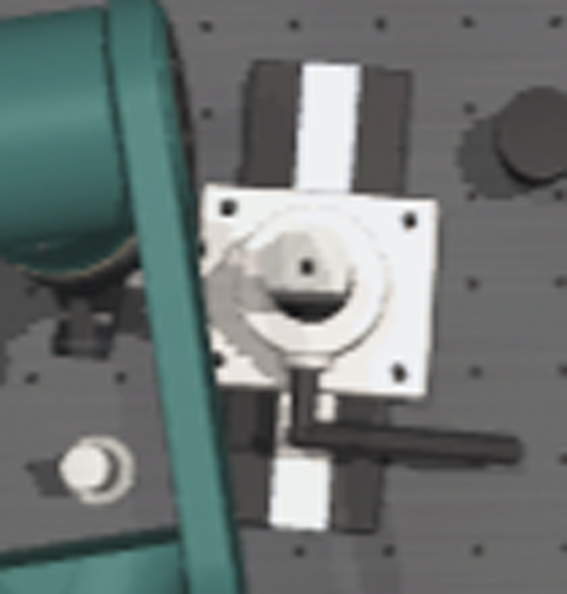

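The key end is at (520,450), right for its stop (516–518 predicted), and the post's flat faces the screw. Now the clamp: down beside the lever, then out and down along its arc.

```bash
python3 -m handwheel '[0.03,0,0.8,-0.07,0,0,-1,0,0,0.8,0,0,0,-1,0,0,0.8,0,0,0,-1,0,0,0.8,0,0,0,-1,0,0,0,0,0,0,-1,0,0,0,0,0,0,-1]'
python3 goal.py 0 0.102 0.3044 0
python3 -m handwheel '[0.2,0,0.11,0,0,0,-1,0.2,0,0.11,0,0,0,-1,0.33,0,0.2,0,0,0,-1,0.33,0,0.2,0,0,0,-1,0.3,0,0.33,0,0,0,-1,0.3,0,0.33,0,0,0,-1,0,0,0,0,0,0,-1]'
python3 goal.py 0 0.144 0.2581 0
```

```text
time: 10.35
tool_pos: [0.5516, 0.1295, 0.3118]
tcp_rot: [0.0, 0.736, 0.677, -0.0]
wrist_force: [0.5, 0.6, 0.5]
gripper_width: -0.006
grasp_force: 0.0
t 10.35 mount pos [1.000e-04 8.960e-02 3.118e-01] shift units [ 0.5  -0.    0.29] turn units [-0.    0.01 -0.01] F [0.5 0.6 0.5] w -0.006 0.0
time: 10.93
tool_pos: [0.5555, 0.1737, 0.279]
tcp_rot: [0.0, 0.735, 0.678, 0.001]
wrist_force: [-1.0, -1.1, -0.4]
gripper_width: 0.001
grasp_force: 0.0
t 10.9333 mount pos [0.0003 0.1339 0.279 ] shift units [ 0.4  -0.01  0.84] turn units [ 0.01 -0.    0.02] F [-1.  -1.1 -0.4] w 0.001 5.138013747796322e-07
```

```bash
python3 -m handwheel '[0.2,0,0.42,0,0,0,-1,0.2,0,0.42,0,0,0,-1,0.1,0,0.4,0,0,0,-1,0.1,0,0.4,0,0,0,-1,0,0,0,0,0,0,-1]'
python3 -m handwheel '[0,0,0.12,0,0,0,-1,0,0,0,0,0,0,-1,0,0,0,0,0,0,-1]'
python3 -m handwheel '[0,0,0.12,0,0,0,-1,0,0,0,0,0,0,-1,0,0,0,0,0,0,-1]'
python3 goal.py 0 0.149 0.2364 0
```

```text
time: 11.35
tool_pos: [0.5569, 0.1872, 0.2373]
tcp_rot: [0.001, 0.735, 0.678, 0.0]
wrist_force: [-0.7, 0.4, 0.6]
gripper_width: 0.004
grasp_force: 0.0
time: 11.6
tool_pos: [0.5569, 0.1865, 0.2368]
tcp_rot: [0.001, 0.736, 0.677, 0.0]
wrist_force: [-0.8, 0.4, 2.8]
gripper_width: -0.0
grasp_force: 1.4
time: 11.85
tool_pos: [0.5569, 0.1865, 0.2366]
tcp_rot: [0.001, 0.736, 0.677, 0.001]
wrist_force: [-6.1, -0.0, 14.0]
gripper_width: 0.002
grasp_force: 6.7
t 11.85 mount pos [0.0006 0.1469 0.2366] shift units [ 0.08 -0.02  0.01] turn units [ 0.03  0.   -0.  ] F [-6.1 -0.  14. ] w 0.002 6.706566742504947
```

The contact is at exactly the level-lever height and the force is rising. One more press, then retreat and look.

```bash
python3 -m handwheel '[0,0,0.15,0,0,0,-1,0,0,0,0,0,0,-1,0,0,0,0,0,0,-1]'
python3 -m handwheel '[0,0,-0.8,0,0,0,-1,0,0,-1,0,0,0,-1,0,0,-1,0,0,0,-1,0,0,-1,0,0,0,-1,0,0,-1,0,0,0,-1,0,0,-1,0,0,0,-1,0,0,-1,0,0,0,-1,1,-0.9,0,0,0,0,-1,1,-0.9,0,0,0,0,-1,1,-0.9,0,0,0,0,-1,1,-0.9,0,0,0,0,-1,1,-0.9,0,0,0,0,-1]'
python3 -m handwheel '[1,-0.9,0,0,0,0,-1,1,-0.9,0,0,0,0,-1,1,-0.9,0,0,0,0,-1,0,0,0,0,0,0,-1,0,0,0,0,0,0,-1]'
python3 - <<'E'
from h import *
im=robot.get_image("top")[:,:,::-1]
a=im[160:270,185:300]; cv2.imwrite("pics/t3.png",cv2.resize(a,None,fx=5.4,fy=5.4,interpolation=cv2.INTER_CUBIC))
for a in(.9,1.0,1.13): 
  e=np.radians(65)-a; print(a,(proj("top",[m2w((0,.075+.11*np.cos(e),.055+.11*np.sin(e)))])-[185,160])*5.4,(proj("side",[m2w((0,.075+.11*np.cos(e),.055+.11*np.sin(e)))])-[185,130])*5)
im=robot.get_image("side")[:,:,::-1]
cv2.imwrite("pics/s3.png",cv2.resize(im[150:270,185:345],None,fx=5,fy=5,interpolation=cv2.INTER_CUBIC))
E
```

```text
time: 12.1
tool_pos: [0.5568, 0.1866, 0.2364]
tcp_rot: [0.002, 0.736, 0.677, 0.001]
wrist_force: [-12.9, -1.7, 26.5]
gripper_width: 0.0
grasp_force: 13.3
time: 13.1
tool_pos: [0.454, 0.3211, 0.399]
tcp_rot: [0.002, 0.736, 0.677, 0.0]
wrist_force: [-0.3, -0.0, -0.3]
gripper_width: 0.001
grasp_force: 0.0
time: 13.52
tool_pos: [0.3927, 0.4019, 0.3987]
tcp_rot: [0.002, 0.735, 0.678, 0.0]
wrist_force: [0.4, 0.5, 0.1]
gripper_width: 0.001
grasp_force: 0.0
0.9 [[ 23.58242641 259.0252822 ]] [[243.94978427 295.79632028]]
1.0 [[ 23.13662379 260.88758326]] [[242.98883558 306.0437277 ]]
1.13 [[ 25.63325787 263.50673142]] [[243.23689159 320.71973012]]
```

View pics/t3.png

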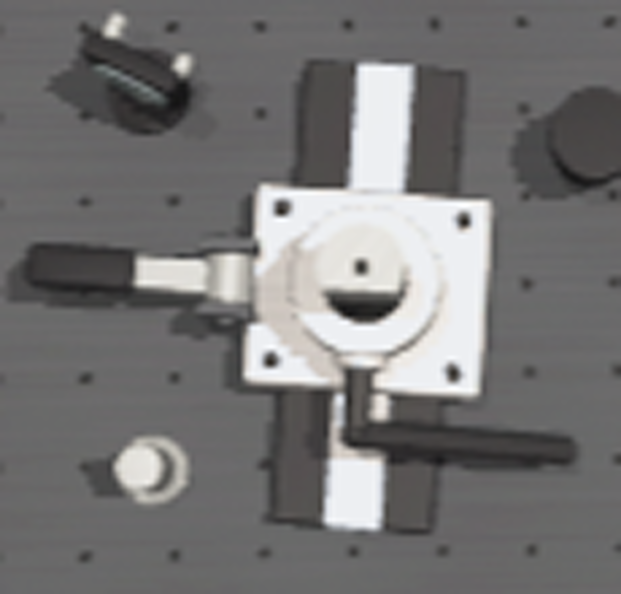

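The clamp lever is level, with its end at (25,264) where (26,264) was predicted. The flat still faces the screw, the key is down, and the bystanders in view haven't moved. Handing in.

```bash
python3 -c "
from plant import robot
print(robot.close_job())"
```

```text
the job is handed in; nothing more can be done
None
```

I turned the post until its flat squarely faced the setscrew, tightened the hex key to its stop, then pushed the clamp lever fully down, and handed the job in at about 14 s; the last top view showed all three in place, but no verdict came back.

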